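# Load a paste syringe into the dispenser's sprung clamp

### The arm

A 6-joint arm with a two-finger parallel gripper is mounted at the origin on a cart in front of the work surface, level with it; the furniture and walls round the work are solid. World frame = base frame: x ahead of the robot, y to its left, z up, the work surface at z = 0. Lengths are in m, angles in rad, forces in N, time in s.
With the tool pointing down it reaches from about 0.35 to 0.85 m from the base axis. Payload 8.1 kg.
Tool frame: the origin (TCP) lies at the centre of the arm's flange, where the gripper is bolted on; the fingertips stand 186 mm ahead of it and the grasp point (between the pads) lies 167 mm ahead of it; z points along the fingers, y is the line along which they close (so a half turn about z gives the same grasp; the last joint's range is limited). The gripper opens to 93 mm and grips with 3 to 60 N. Pads are 15 mm wide; open, the fingers measure 128 mm over their backs; the gripper's body (75 mm by 188 mm) begins 65 mm behind the grasp point.
Start: joints at [-0.085, 0.13, 1.488, -0, 1.523, -0.085], TCP at [0.6, 0, 0.405] pointing down, gripper open.
Joint ranges: [-2.96, 2.96], [-0.89, 2.26], [0.02, 2.5], [-1.34, 4.48], [0, 2.73], [-2.66, 2.66]. Speed limits (rad/s): [2.39, 2.39, 2.79, 3.14, 3.14, 3.14].

### API

Orientations are given as a rotation vector (axis times angle).
In Python, from plant import robot gives the robot as it stands.
- The arm moves only by the tool apply_moves, never from a script. Its argument "series" is a list of rows, each a list of 2 entries, a list of its own where there are three numbers: the shift along the tool's x, y, z in mm, then the turn, a rotation vector about the tool's x, y, z in rad. A call has 1 to 12 rows; each row shifts and turns the commanded pose from where the row before left it, along the tool's axes as they then stand; what a row does not reach is not made up. A row lasts 1/12 s, in which the tool goes at most 41.7 mm and 7.16 degrees, less where a joint would pass 70% of its speed; a pose out of reach is approached as far as the arm can. A call is refused whole if a number of a shift passes 41.7 or a number of a turn 0.125, either way. A call with a gripper value outside its range is refused whole. "claw" is the opening, from 0 (shut) to 1 (fully open), set as the call begins (left out, the last holds). The fingers move at their own pace and stop on an object; "newtons" is the grip in N (left out, the last holds). Time passes only in rows, so rows that do not move let the fingers close. It gives the time, the measured TCP pose, the force, the opening and the grip force at its end, in the units of the state.
- robot.read_state(): the state, without advancing time (a new reading comes with each control period).
- robot.read_camera(name): name is "scene" or "side" or "wrist"; returns (picture, depth): 384x512x3 uint8, blue, green, red; 384x512 float32, m along the optical axis (not along the pixel's ray), 0 where there is no reading.
- robot.calibration(name): a dict with "fx", "fy", "cx", "cy" (pixels), "D" ([k1, k2, p1, p2, k3] as OpenCV has them; the pictures are not rectified), "extrinsics" (4x4, takes a point from world to camera coordinates). Camera axes: x right, y down, z forward; pixel columns grow to the right and rows downward; lengths in m; the calibration is good to about 2 mm. A picture is of the moment at which its call begins: read the wrist's pose just before it. calibration takes no time and is no camera call; for the wrist camera it gives the pose at the moment of the call.
- robot.close_job(): hands the job in; it is judged then, once.
The state is a dict: "t": time; "q": joint angles; "dq": joint speeds; "joint_torque": joint torques, N m; "tool_pos": TCP position; "orientation": TCP orientation; "force": force on the tool from outside, world axes, zero at the start; "wrist_torque": the same for the moment, N m; "opening": finger opening in m; "gripper_force": force on a finger pad.
Only numpy, scipy, OpenCV 4.12 (cv2) and the standard library are available. Lean on these libraries where they do the work, as an engineer would, in place of code of your own. Each camera call takes 0.05 s, during which the arm holds its last target. There are 200 camera calls.

### The job

Load the white paste syringe into the paste dispenser: raise the sprung clamp bar by its red fin and turn it aside onto its ledge, lay the barrel in the black cradle with the orange tip pointing away from the blue block, and slide it gently tipwards until its rear flange is home against the brass stop, keeping the push under 12 N. Then turn the bar back and lower it onto the barrel; never let the bar snap down, and leave the other things on the bench alone.

Things in the scene. Friction and masses are not known exactly. Their poses are not given: they have to be found in the camera images.
- cradle (a point): Middle of the dispenser's black vee cradle, where the axis of a seated barrel runs, 45 mm above the bench. y axis along the barrel, +y to the tail (blue block), -y to the tip end; z up. Two 90-degree vee plates, 12 mm long, lie at y = -40 to -28 and +22 to +34 mm, tops 47 mm above the bench, x within +-22 mm; between them 50 mm free space down to the deck (20 mm above the bench).
- stop_block: Brass fork-shaped flange stop (44 mm wide, 4 mm thick, open upwards for the barrel) on a dark foot behind the cradle's tail end; origin on the barrel axis, 46 mm tailwards of the cradle's middle, axes as cradle. The fork is set anew each time and clamped: its tail face lies anywhere within 8 mm either way of this origin along y. The setting is not measured and the fork is rigid: find it by feel.
- seat_switch (a joint): Small black plunger in the fork's tail face, m: 0 free (stands out 3 mm), 0.003 pushed flush by the syringe's rear flange, that is flange home. Its spring is feeble (under 0.3 N); home itself is the hard stop. Sliding the barrel in the vees takes 1 to 3 N. Laid with its middle 8 mm tailwards (+y) of the cradle's middle, the barrel always clears the fork; home is +4 to -12 mm.
- dispenser: White paste dispenser fixed to the bench, deck 146x178 mm; origin on the bench under cradle, same axes. Blue drive block at y = +88 to +110 mm, 63 mm high, its steel pusher ending at y = +82 mm. Clamp spindle at x = +72 mm, y = 0, in an aluminium pillar (x +46 to +98, y -26 to +26 mm, up to 62 mm high): keep fingers within 40 mm of the barrel axis on that side.
- bar_grip (a point): Grip centre of the red fin on the clamp spindle, on the turning axis. Fin 10 mm thick, 34 long (its x axis), 34 high; point 9 mm below its top, 25 mm above the steel arm's top, 85 mm above the bench with the bar right down. Arm points to -x: 14 mm wide, 8 thick, 92 long, underside 33 mm below, with a 2 mm rubber pad over the barrel. Pinch the fin across its 10 mm (y) from above, turn about the vertical through this point.
- bar_lift (a joint): Height of the clamp bar, m: 0 right down over the empty cradle, about 0.004 resting on a seated barrel with its 2 mm rubber pad squashed (0.006 at first touch), 0.010 resting on the ledge, 0.030 fully up. A spring pulls it down with 6 N at 0 and 9 N at the top; let go in the air it snaps down.
- bar_turn (a joint): Turn of the clamp bar, rad: 0 closed (arm across the cradle's middle), grows anticlockwise seen from above to 1.6 (aside, arm towards the tip end). Right down it sits in a slot in the pillar with about 0.1 rad play and cannot turn. Raised over 10 mm (16 is comfortable) it turns aside; lowered there it rests and stays on the ledge. It drops into the slot again only near 0, within about 0.08 rad.
- syringe_mid (a point): Centre of the barrel of the white paste syringe with a blue band, on its axis, 17 mm above the bench as it lies. y axis along the barrel, tip to -y. Barrel 22 mm diameter, 100 mm long between the square white rear flange (34x34x4 mm, front face at y = +50 mm) and the square orange nose collar (34x34x6 mm, back face at y = -50 mm). 0.1 to 0.2 kg, does not roll. Grip the barrel at its middle.
- syringe_tip (a point): End of the syringe's orange tip, on the axis, 82 mm from syringe_mid to -y.
- syringe: The syringe as a whole; origin 17 mm under syringe_mid, same axes; a black stopper ends at y = +58 mm.
- solder_reel: Bystander: teal and white reel of solder, 77x57x32 mm; origin at the middle of its underside. Leave it where it is.
- ballpen: Bystander: black ball pen, 145 mm; origin at the middle of its underside. Leave it where it is.
- sticky_notes: Bystander: yellow sticky-note block, 75x75x13 mm; origin at the middle of its underside. Leave it where it is.
- screw_dish: Bystander: round steel screw dish, 65 mm wide; origin at the middle of its underside. Leave it where it is.
- tweezers_fine: Bystander: steel tweezers, 126 mm; origin at the middle of its underside. Leave it where it is.
- phone_black: Bystander: black phone, 149x69x9 mm; origin at the middle of its underside. Leave it where it is.
Not all that is in view belongs to the job. What is shaped like the syringe but purple is not meant.

How it is judged:
By the outcome, as a careful person would: the job done as asked, in the order asked, and still so for the second after the job is handed in, with the robot touching nothing.
It also fails if it takes over 72 s, if anything falls off the work surface, if the arm or the gripper's body presses on something with over 40 N, if the wrist force passes 120 N, or if a joint passes its speed limit or range.

## Working session

There is one attempt and no reset: what is moved stays moved. The work goes in short steps, Python scripts to look and compute and a tool call to move; the robot and the scene stay as the last step left them, time stands still between calls to the robot, and variables do not carry over. Pictures are saved under pics/ and viewed, at most 10 in all, crops included, and the job is handed in when it is done.

Besides the shell and the picture viewer there is one more tool, called after "Emit:" in YAML: its name, and indented under it one key for each argument. apply_moves: Moves the arm, as the interface text tells. Its arguments: {"type":"object","properties":{"series":{"type":"array"},"claw":{"type":"number"},"newtons":{"type":"number"}},"required":["series"]}

```bash
ls; mkdir -p pics
python3 - <<'E'
from plant import robot
import cv2,numpy as np
s=robot.read_state();print(s['t'],s['tool_pos'],s['orientation'],s['opening'])
ims=[]
for n in ['scene','side','wrist']:
    c=robot.calibration(n);p,d=robot.read_camera(n)
    np.savez('pics/%s0.npz'%n,p=p,d=d,E=c['extrinsics'],K=[c['fx'],c['fy'],c['cx'],c['cy']],D=c['D'])
    print(n,np.round(c['extrinsics'],3).tolist(),c['fx'],c['D'],(d>0).mean())
    ims.append(p)
cv2.imwrite('pics/scene0.png',cv2.resize(ims[0],(800,600)));cv2.imwrite('pics/side0.png',ims[1])
cv2.imwrite('pics/wrist0.png',ims[2])
E
```

```text
pics
0.0 [5.99771600e-01 3.48683268e-05 4.03708675e-01] [-2.22047512e+00 -2.22049206e+00  1.83115237e-03] 0.09296738387492767
scene [[-0.749, -0.663, 0.005, 0.352], [-0.409, 0.455, -0.791, 0.308], [0.522, -0.594, -0.612, 1.088], [0.0, 0.0, 0.0, 1.0]] 422.3973447792435 [0.05161518 0.         0.         0.         0.        ] 0.995574951171875
side [[0.868, -0.496, -0.017, -0.494], [-0.195, -0.31, -0.93, 0.143], [0.457, 0.811, -0.366, 1.294], [0.0, 0.0, 0.0, 1.0]] 460.6641427882215 [-0.12440652  0.          0.          0.          0.        ] 0.9635416666666666
wrist [[1.0, 0.0, -0.001, -0.6], [0.0, -0.956, 0.295, -0.035], [-0.001, -0.295, -0.956, 0.392], [0.0, 0.0, 0.0, 1.0]] 278.3639103354666 [-0.01656617  0.          0.          0.          0.        ] 0.9959767659505209
```

View pics/scene0.png

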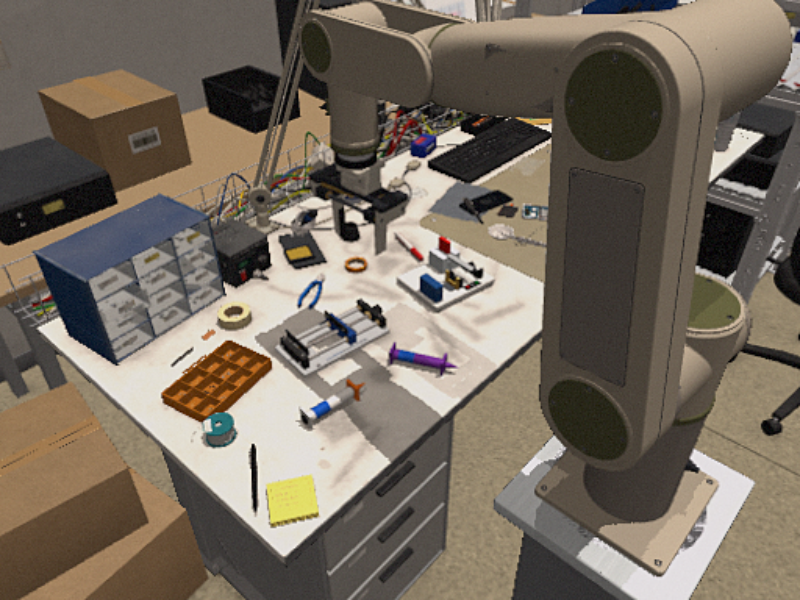

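View pics/wrist0.png

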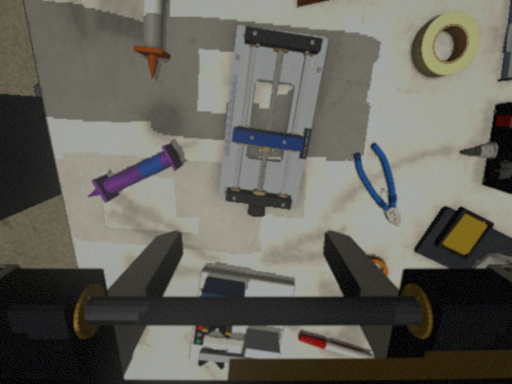

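Scene: the white syringe is at (330,405), its orange tip towards (358,385). The dispenser is at (445,275), with its blue block at (430,287) and red fin at (445,243). The wrist view shows the dispenser behind the fingers at (245,320).

```bash
cat > h.py <<'E'
import cv2,numpy as np
def load(f):
    z=np.load(f);return z['p'],z['d'],z['E'],z['K'],z['D']
def grab(n,f):
    from plant import robot
    c=robot.calibration(n);p,d=robot.read_camera(n)
    np.savez('pics/%s.npz'%f,p=p,d=d,E=c['extrinsics'],K=[c['fx'],c['fy'],c['cx'],c['cy']],D=c['D'])
    cv2.imwrite('pics/%s.png'%f,p); return load('pics/%s.npz'%f)
def world(v):
    p,d,E,K,D=v; h,w=d.shape
    g=np.stack(np.meshgrid(np.arange(w),np.arange(h)),-1).reshape(-1,1,2).astype(np.float64)
    M=np.array([[K[0],0,K[2]],[0,K[1],K[3]],[0,0,1]])
    u=cv2.undistortPoints(g,M,D).reshape(h,w,2)
    c=np.dstack([u*d[...,None],d]); return (c-E[:3,3])@E[:3,:3]
def hsv(v): return cv2.cvtColor(v[0],cv2.COLOR_BGR2HSV)
def blobs(v,lo,hi,amin=20):
    m=cv2.inRange(hsv(v),lo,hi)
    n,l,s,c=cv2.connectedComponentsWithStats(m)
    return [(l==i) for i in range(1,n) if s[i,4]>=amin]
COL=dict(red=((0,150,80),(5,255,255)),red2=((172,150,80),(180,255,255)),orange=((6,150,90),(14,255,255)),blue=((100,130,60),(122,255,255)))
def report(v,amin=20,zmin=-.02):
    W=world(v)
    for k,(lo,hi) in COL.items():
        for b in blobs(v,lo,hi,amin):
            P=W[b];P=P[(v[1][b]>0)]
            if len(P)<5: continue
            m=np.median(P,0)
            if not(.25<m[0]<.95 and abs(m[1])<.75 and zmin<m[2]<.15): continue
            r=np.argwhere(b).mean(0)
            print(k,'px',r[::-1].round(),'n',b.sum(),'med',m.round(3),'lo',np.percentile(P,3,axis=0).round(3),'hi',np.percentile(P,97,axis=0).round(3))
E
python3 - <<'E'
from h import *
for n in ['scene','side','wrist']:
    print(n);report(load('pics/%s0.npz'%n))
E
```

```text
scene
red px [284. 156.] n 43 med [ 0.607 -0.272  0.082] lo [ 0.591 -0.281  0.066] hi [ 0.626 -0.267  0.094]
red px [266. 162.] n 20 med [ 0.701 -0.284  0.011] lo [ 0.681 -0.289  0.006] hi [ 0.717 -0.275  0.016]
orange px [133. 214.] n 21 med [0.689 0.3   0.13 ] lo [0.684 0.289 0.128] hi [0.693 0.308 0.133]
orange px [139. 243.] n 1062 med [0.693 0.303 0.015] lo [0.626 0.216 0.   ] hi [0.754 0.387 0.03 ]
orange px [227. 248.] n 47 med [0.474 0.154 0.023] lo [0.462 0.127 0.001] hi [0.503 0.158 0.036]
blue px [275. 180.] n 59 med [ 0.555 -0.162  0.062] lo [ 0.53  -0.176  0.058] hi [ 0.581 -0.152  0.065]
blue px [199. 187.] n 66 med [ 0.777 -0.006  0.01 ] lo [ 0.74  -0.046  0.005] hi [0.797 0.033 0.014]
blue px [221. 210.] n 49 med [0.59  0.051 0.038] lo [0.573 0.025 0.011] hi [0.653 0.065 0.041]
blue px [260. 227.] n 61 med [0.463 0.02  0.025] lo [0.448 0.009 0.017] hi [0.477 0.03  0.03 ]
blue px [205. 261.] n 74 med [0.481 0.227 0.026] lo [0.475 0.212 0.015] hi [0.492 0.241 0.03 ]
side
red px [317. 203.] n 68 med [ 0.606 -0.28   0.08 ] lo [ 0.592 -0.285  0.066] hi [ 0.619 -0.276  0.09
[... 802 characters left out ...]
 0.017]
orange px [148.  49.] n 134 med [0.481 0.151 0.034] lo [0.466 0.148 0.033] hi [0.496 0.153 0.036]
orange px [152.  63.] n 117 med [0.48  0.139 0.022] lo [0.476 0.126 0.019] hi [0.484 0.147 0.024]
blue px [268. 140.] n 759 med [0.62  0.049 0.04 ] lo [0.579 0.04  0.038] hi [0.659 0.059 0.041]
blue px [386. 174.] n 349 med [0.785 0.001 0.011] lo [ 0.763 -0.043  0.008] hi [0.799 0.038 0.013]
blue px [368. 183.] n 307 med [ 0.759 -0.013  0.012] lo [ 0.74  -0.048  0.01 ] hi [0.79  0.026 0.013]
blue px [150. 166.] n 321 med [0.467 0.015 0.027] lo [0.452 0.004 0.024] hi [0.48  0.025 0.029]
blue px [207. 295.] n 21 med [ 0.538 -0.155  0.063] lo [ 0.533 -0.156  0.061] hi [ 0.545 -0.153  0.064]
```

Emit:
apply_moves:
  series:
    - [[-20, 1, 4], [0, 0, 0]]
    - [[-36, 1, 8], [0, 0, 0]]
    - [[-36, 1, 8], [0, 0, 0]]
    - [[-36, 1, 8], [0, 0, 0]]
    - [[-36, 1, 8], [0, 0, 0]]
    - [[-36, 1, 8], [0, 0, 0]]
    - [[-36, 1, 8], [0, 0, 0]]
    - [[-25, 0, 6], [0, 0, 0.06]]
    - [[-15, 0, 4], [0, 0, 0.11]]
    - [[0, 0, 0], [0, 0, 0.12]]
    - [[0, 0, 0], [0, 0, 0.12]]
    - [[0, 0, 0], [0, 0, 0.12]]
  claw: 1
  newtons: 30

```text
t: 1.15
tool_pos: [0.6058, -0.2766, 0.3418]
orientation: [-2.73, -1.552, 0.001]
force: [0.1, 0.3, 0.2]
opening: 0.0926
gripper_force: 0.0
```

Emit:
apply_moves:
  series:
    - [[0, 0, 0], [0, 0, 0.12]]
    - [[0, 0, 0], [0, 0, 0.12]]
    - [[0, 0, 0], [0, 0, 0.12]]
    - [[0, 0, 0], [0, 0, 0.12]]
    - [[0, 0, 0], [0, 0, 0.12]]
    - [[0, 0, 0], [0, 0, 0.12]]
    - [[0, 0, 0], [0, 0, 0.12]]
    - [[0, 0, 0], [0, 0, 0.12]]
    - [[0, 0, 0], [0, 0, 0.12]]
    - [[0, 0, 0], [0, 0, 0.12]]
    - [[0, 0, 0], [0, 0, 0.033]]
    - [[0, 0, 0], [0, 0, 0]]

```text
t: 2.15
tool_pos: [0.606, -0.2759, 0.3422]
orientation: [-3.126, 0.304, 0.001]
force: [0.7, 0.6, -0.5]
opening: 0.0932
gripper_force: 0.0
```

Run:
```python
from plant import robot
from h import *
from scipy.spatial.transform import Rotation as R
s=robot.read_state();print(s['t'],s['tool_pos'],R.from_rotvec(s['orientation']).as_matrix().round(3).tolist(),s['q'],s['force'])
v=grab('wrist','w1');report(v)
```

```text
2.15 [ 0.60597915 -0.27590566  0.34220922] [[0.981, -0.193, -0.001], [-0.193, -0.981, 0.0], [-0.001, -0.0, -1.0]] [-5.04229089e-01  3.40320656e-01  1.35981990e+00 -7.04627040e-07
  1.44234661e+00  1.26045663e+00] [ 0.65786664  0.6010567  -0.54969239]
red px [245. 100.] n 503 med [ 0.702 -0.286  0.015] lo [ 0.68  -0.296  0.012] hi [ 0.719 -0.276  0.017]
red px [253. 203.] n 291 med [ 0.615 -0.278  0.094] lo [ 0.597 -0.283  0.093] hi [ 0.627 -0.274  0.095]
red px [243. 264.] n 35 med [ 0.516 -0.246  0.023] lo [ 0.513 -0.25   0.022] hi [ 0.519 -0.242  0.024]
orange px [106.  20.] n 60 med [ 0.801 -0.168  0.013] lo [ 0.795 -0.175  0.011] hi [ 0.806 -0.157  0.014]
orange px [94. 52.] n 274 med [ 0.771 -0.143  0.013] lo [ 0.756 -0.168  0.011] hi [ 0.804 -0.131  0.014]
orange px [121.  32.] n 48 med [ 0.788 -0.178  0.013] lo [ 0.782 -0.181  0.01 ] hi [ 0.793 -0.175  0.014]
orange px [126.  50.] n 41 med [ 0.771 -0.178  0.012] lo [ 0.766 -0.181  0.01 ] hi [ 0.777 -0.175  0.014]
blue px [ 2. 66.] n 109 med [ 0.784 -0.047  0.012] lo [ 0.773 -0.051  0.008] hi [ 0.792 -0.036  0.014]
```

View pics/w1.png

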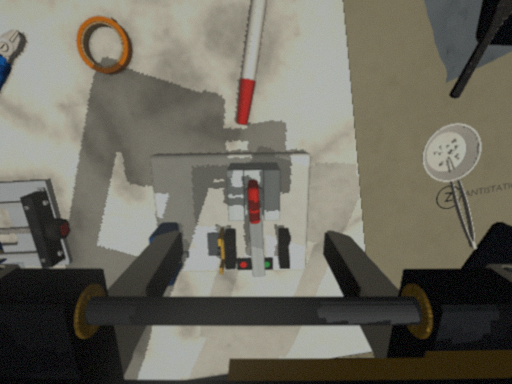

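The wrist view shows the fin top at (253,203), the steel arm running down to (258,272), the vee plates at (230,248) and (285,248), and the deck edge at row 155.

Run:
```python
from h import *
v=load('pics/w1.npz');W=world(v);ok=v[1]>0
def rect(m,n):
    P=W[m&ok][:,:2].astype(np.float32)*1000
    r=cv2.minAreaRect(P);print(n,len(P),'c',np.round(r[0],1),'size',np.round(r[1],1),'ang',round(r[2],1)); c=P.mean(0);u,s,vt=np.linalg.svd(P-c,full_matrices=False);print('   pca',np.degrees(np.arctan2(vt[0,1],vt[0,0])).round(2),'mean',c.round(1))
H=hsv(v)
red=((H[...,0]<8)|(H[...,0]>170))&(H[...,1]>120)&(H[...,2]>50)
X,Y,Z=W[...,0],W[...,1],W[...,2]
near=(X>.45)&(X<.68)&(Y>-.4)&(Y<-.13)
cc=cv2.connectedComponents((red&near&(Z>.085)).astype(np.uint8))
rect(red&near&(Z>.085),'fin')
rect(near&(Z>.055)&(Z<.064)&~red&(np.arange(384)[:,None]<285)&(Y<-.24)&(Y>-.29),'arm')
deck=near&(Z>.012)&(Z<.03)&(np.arange(384)[:,None]<275)
rect(deck,'deck')
# deck far edge line: first deck row per column
pts=[]
for u in range(165,305):
    r=np.where(deck[:,u])[0]
    if len(r): pts.append(W[r[0],u])
pts=np.array(pts);l=cv2.fitLine(pts[:,:2].astype(np.float32),cv2.DIST_HUBER,0,.01,.01).ravel();print('edge',l,np.degrees(np.arctan2(l[1],l[0])),pts[:,2].mean())
for lo,hi in ((.04,.05),):
  m=near&(Z>lo)&(Z<hi)&(H[...,2]<70)
  n,lab,st,ce=cv2.connectedComponentsWithStats(m.astype(np.uint8))
  for i in range(1,n):
    if st[i,4]>60: rect(lab==i,('vee',ce[i].round()))
```

```text
fin 376 c [ 611.1 -277.8] size [ 9.  33.7] ang 81.8
   pca 172.12 mean [ 613.2 -278.1]
arm 2142 c [ 579.5 -267.3] size [ 42.2 118.1] ang 80.8
   pca 179.16 mean [ 594.2 -269.3]
deck 12254 c [ 595.1 -247.7] size [179.2 179.4] ang 80.0
   pca 67.41 mean [ 589.2 -244.5]
edge [ 0.17831764  0.98397297  0.6484664  -0.26657823] 79.72821 0.015225827757254106
('vee', array([164., 229.])) 62 c [ 586.5 -174. ] size [17.4  2.4] ang 72.5
   pca -103.85 mean [ 586.6 -174.4]
('vee', array([229., 239.])) 90 c [ 560.2 -239.7] size [12.  10.3] ang 78.1
   pca -122.43 mean [ 561.6 -240.2]
('vee', array([284., 238.])) 86 c [ 549.8 -300.2] size [11.1 10.3] ang 77.2
   pca -93.4 mean [ 550.8 -300.1]
('vee', array([230., 263.])) 85 c [ 531.4 -234.5] size [10.2  8.7] ang 81.0
   pca -100.65 mean [ 531.6 -234.7]
('vee', array([284., 263.])) 80 c [ 520.8 -295.1] size [10.4  8.7] ang 80.7
   pca -99.37 mean [ 520.5 -295.3]
```

Emit:
apply_moves:
  series:
    - [[5.5, 0.5, 8], [0, 0, -0.033]]
    - [[0, 0, 14], [0, 0, 0]]
    - [[0, 0, 14], [0, 0, 0]]
    - [[0, 0, 14], [0, 0, 0]]
    - [[0, 0, 14], [0, 0, 0]]
    - [[0, 0, 12], [0, 0, 0]]
    - [[0, 0, 8], [0, 0, 0]]
    - [[0, 0, 4], [0, 0, 0]]
    - [[0, 0, 0], [0, 0, 0]]
    - [[0, 0, 0], [0, 0, 0]]

```text
t: 3.03
tool_pos: [0.6115, -0.2776, 0.255]
orientation: [3.131, -0.25, 0.0]
force: [0.4, -0.4, 0.9]
opening: 0.0932
gripper_force: 0.0
```

Emit:
apply_moves:
  series:
    - [[0, 0, 0], [0, 0, 0]]
    - [[0, 0, 0], [0, 0, 0]]
    - [[0, 0, 0], [0, 0, 0]]
    - [[0, 0, 0], [0, 0, 0]]
    - [[0, 0, 0], [0, 0, 0]]
    - [[0, 0, 0], [0, 0, 0]]
    - [[0, 0, 0], [0, 0, 0]]
    - [[0, 0, 0], [0, 0, 0]]
    - [[0, 0, 0], [0, 0, 0]]
    - [[0, 0, 0], [0, 0, 0]]
    - [[0, 0, 0], [0, 0, 0]]
    - [[0, 0, 0], [0, 0, 0]]
  claw: 0
  newtons: 40

```text
t: 4.03
tool_pos: [0.6114, -0.2775, 0.2547]
orientation: [-3.132, 0.25, 0.0]
force: [0.5, 0.3, -0.6]
opening: 0.0174
gripper_force: 0.0
```

Emit:
apply_moves:
  series:
    - [[0, 0, 0], [0, 0, 0]]
    - [[0, 0, 0], [0, 0, 0]]
    - [[0, 0, 0], [0, 0, 0]]
    - [[0, 0, 0], [0, 0, 0]]
    - [[0, 0, 0], [0, 0, 0]]
    - [[0, 0, 0], [0, 0, 0]]

```text
t: 4.53
tool_pos: [0.6114, -0.2775, 0.2547]
orientation: [-3.132, 0.25, 0.0]
force: [0.6, -0.5, -0.2]
opening: 0.0099
gripper_force: 39.9
```

Emit:
apply_moves:
  series:
    - [[0, 0, -1], [0, 0, 0]]
    - [[0, 0, -2], [0, 0, 0]]
    - [[0, 0, -2], [0, 0, 0]]
    - [[0, 0, -2], [0, 0, 0]]
    - [[0, 0, -2], [0, 0, 0]]
    - [[0, 0, -2], [0, 0, 0]]
    - [[0, 0, -2], [0, 0, 0]]
    - [[0, 0, -2], [0, 0, 0]]
    - [[0, 0, -2], [0, 0, 0]]
    - [[0, 0, -2], [0, 0, 0]]
    - [[0, 0, 0], [0, 0, 0]]

```text
t: 5.45
tool_pos: [0.6113, -0.2775, 0.2741]
orientation: [-3.132, 0.25, 0.0]
force: [2.2, -2.4, -9.4]
opening: 0.0099
gripper_force: 39.9
```

Emit:
apply_moves:
  series:
    - [[0, 0, 0], [0, 0, -0.05]]
    - [[0, 0, 0], [0, 0, -0.1]]
    - [[0, 0, 0], [0, 0, -0.1]]
    - [[0, 0, 0], [0, 0, -0.1]]
    - [[0, 0, 0], [0, 0, -0.1]]
    - [[0, 0, 0], [0, 0, -0.1]]
    - [[0, 0, 0], [0, 0, -0.1]]
    - [[0, 0, 0], [0, 0, -0.1]]

```text
t: 6.12
tool_pos: [0.6113, -0.2767, 0.2732]
orientation: [-3.001, -0.922, 0.001]
force: [3.1, 1.3, -9.9]
opening: 0.0095
gripper_force: 40.0
```

Emit:
apply_moves:
  series:
    - [[0, 0, 0], [0, 0, -0.1]]
    - [[0, 0, 0], [0, 0, -0.1]]
    - [[0, 0, 0], [0, 0, -0.1]]
    - [[0, 0, 0], [0, 0, -0.1]]
    - [[0, 0, 0], [0, 0, -0.1]]
    - [[0, 0, 0], [0, 0, -0.1]]
    - [[0, 0, 0], [0, 0, -0.1]]
    - [[0, 0, 0], [0, 0, -0.1]]
    - [[0, 0, 0], [0, 0, 0]]

```text
t: 6.87
tool_pos: [0.6107, -0.2762, 0.2725]
orientation: [-2.403, -2.016, 0.001]
force: [-0.9, 4.5, -9.8]
opening: 0.01
gripper_force: 39.9
```

Emit:
apply_moves:
  series:
    - [[0, 0, 1], [0, 0, 0]]
    - [[0, 0, 1], [0, 0, 0]]
    - [[0, 0, 1], [0, 0, 0]]
    - [[0, 0, 1], [0, 0, 0]]
    - [[0, 0, 1], [0, 0, 0]]
    - [[0, 0, 1], [0, 0, 0]]
    - [[0, 0, 1], [0, 0, 0]]
    - [[0, 0, 0.5], [0, 0, 0]]
    - [[0, 0, 0.5], [0, 0, 0]]
    - [[0, 0, 0], [0, 0, 0]]

```text
t: 7.7
tool_pos: [0.6107, -0.2763, 0.2649]
orientation: [-2.412, -2.005, 0.001]
force: [-2.8, 7.4, -7.7]
opening: 0.0098
gripper_force: 39.9
```

Emit:
apply_moves:
  series:
    - [[0, 0, 0.3], [0, 0, 0]]
    - [[0, 0, 0.3], [0, 0, 0]]
    - [[0, 0, 0.3], [0, 0, 0]]
    - [[0, 0, 0], [0, 0, 0]]

```text
t: 8.03
tool_pos: [0.6107, -0.2762, 0.2648]
orientation: [-2.412, -2.006, 0.001]
force: [-5.9, 7.9, -1.4]
opening: 0.0096
gripper_force: 40.0
```

Emit:
apply_moves:
  series:
    - [[0, 0, 0], [0, 0, 0]]
    - [[0, 0, 0], [0, 0, 0]]
    - [[0, 0, 0], [0, 0, 0]]
    - [[0, 0, 0], [0, 0, 0]]
    - [[0, 0, 0], [0, 0, 0]]
    - [[0, 0, -6], [0, 0, 0]]
    - [[0, 0, -14], [0, 0, 0]]
    - [[0, 0, -20], [0, 0, 0]]
    - [[0, 0, -20], [0, 0, 0]]
    - [[0, 0, -20], [0, 0, 0]]
    - [[20, -10, 0], [0, 0, 0]]
    - [[34, -16, 0], [0, 0, 0]]
  claw: 1

```text
t: 9.03
tool_pos: [0.5961, -0.2222, 0.349]
orientation: [2.411, 2.004, 0.003]
force: [1.9, 0.8, -0.4]
opening: 0.0849
gripper_force: 0.0
```

Emit:
apply_moves:
  series:
    - [[35, -17, 0], [0, 0, 0]]
    - [[35, -17, 0], [0, 0, 0]]
    - [[35, -17, 0], [0, 0, 0]]
    - [[35, -17, 0], [0, 0, 0]]
    - [[35, -17, 0], [0, 0, 0]]
    - [[35, -17, 0], [0, 0, 0]]
    - [[35, -17, 0], [0, 0, 0]]
    - [[35, -17, 0], [0, 0, 0]]
    - [[35, -17, 0], [0, 0, 0]]
    - [[35, -17, 0], [0, 0, 0]]
    - [[25, -12, 0], [0, 0, 0]]
    - [[15, -7, 0], [0, 0, -0.1]]

```text
t: 10.03
tool_pos: [0.4784, 0.2007, 0.3467]
orientation: [2.308, 2.131, 0.004]
force: [0.7, -0.5, -0.0]
opening: 0.0929
gripper_force: 0.0
```

Emit:
apply_moves:
  series:
    - [[0, 0, 0], [0, 0, -0.083]]
    - [[0, 0, 0], [0, 0, 0]]
    - [[0, 0, 0], [0, 0, 0]]

```text
t: 10.28
tool_pos: [0.4795, 0.198, 0.3461]
orientation: [2.22, 2.222, 0.002]
force: [0.4, -1.5, 0.3]
opening: 0.0927
gripper_force: 0.0
```

Run:
```python
from plant import robot
from h import *
from scipy.spatial.transform import Rotation as R
s=robot.read_state();print(s['t'],s['tool_pos'],R.from_rotvec(s['orientation']).as_matrix().round(3).tolist(),s['force'])
v=grab('wrist','w2');report(v)
S=grab('scene','s2')
cv2.imwrite('pics/s2c.png',cv2.resize(S[0][130:210,240:330],None,fx=6,fy=6,interpolation=cv2.INTER_CUBIC))
```

```text
10.2833 [0.47950621 0.19799003 0.34610492] [[-0.001, 1.0, 0.002], [1.0, 0.001, 0.0], [0.0, 0.002, -1.0]] [ 0.42553043 -1.49251978  0.3225803 ]
orange px [252. 232.] n 179 med [0.479 0.15  0.034] lo [0.467 0.129 0.02 ] hi [0.494 0.155 0.036]
blue px [260. 164.] n 419 med [0.489 0.227 0.028] lo [0.481 0.212 0.024] hi [0.498 0.239 0.03 ]
blue px [236. 327.] n 52 med [0.459 0.01  0.029] lo [0.452 0.005 0.027] hi [0.477 0.223 0.263]
```

View pics/w2.png

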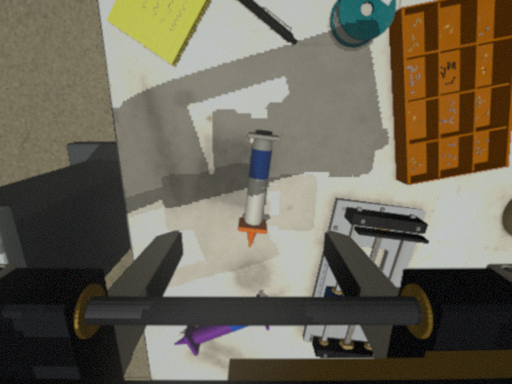

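View pics/s2c.png

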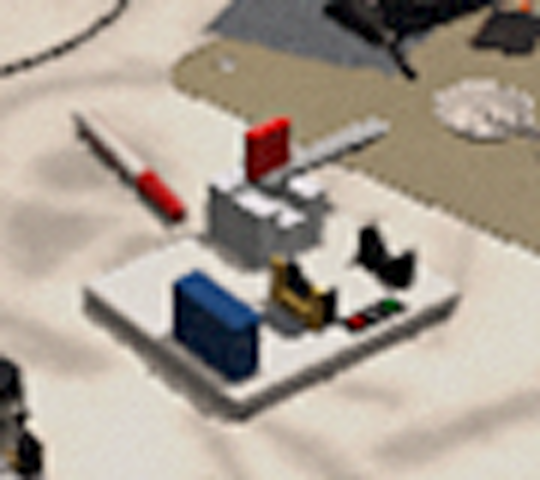

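The wrist view shows the syringe with its flange at (262,135), band at (260,164) and orange collar at (253,227), slightly tilted. The scene crop shows the bar turned aside and resting.

Run:
```python
from h import *
v=load('pics/w2.npz');W=world(v);X,Y,Z=W[...,0],W[...,1],W[...,2]
m=(X>.44)&(X<.53)&(Y>.1)&(Y<.29)&(Z>.021)&(Z<.032)
# barrel ridge: per y bin midpoint of x extent
out=[]
for y in np.arange(.160,.250,.006):
    b=m&(abs(Y-y)<.003)
    if b.sum()>8: out.append((X[b].min()/2+X[b].max()/2,y))
out=np.array(out)*1000;print(out.round(1).tolist())
l=np.polyfit(out[:,1],out[:,0],1);print('slope',l,'x at 200',np.polyval(l,200))
f=(X>.44)&(X<.53)&(Y>.1)&(Y<.29)&(Z>.0315)&(Z<.04)
n,lab,st,ce=cv2.connectedComponentsWithStats(f.astype(np.uint8))
for i in range(1,n):
    if st[i,4]>8:
        P=W[lab==i]*1000;print(ce[i].round(),st[i,4],cv2.minAreaRect(P[:,:2].astype(np.float32)),P[:,2].mean())
```

```text
[[480.9, 160.0], [482.1, 166.0], [482.6, 172.0], [483.2, 178.0], [483.8, 184.0], [484.9, 190.0], [485.4, 196.0], [486.0, 202.0], [487.0, 208.0], [487.5, 214.0], [488.6, 220.0], [488.6, 226.0], [489.1, 232.0], [490.7, 238.0], [490.6, 244.0]]
slope [1.16253299e-01 4.62588266e+02] x at 200 485.8389259547324
[263. 137.] 131 ((492.1995849609375, 255.2685089111328), (4.014078140258789, 32.48066329956055), 83.46794891357422) 34.36182895254368
[252. 229.] 149 ((480.2569580078125, 151.29071044921875), (5.777348518371582, 32.58121871948242), 83.61825561523438) 33.97912727424431
```

Emit:
apply_moves:
  series:
    - [[0, 0, 10], [0, 0, 0.114]]
    - [[6.5, 6, 20], [0, 0, 0]]
    - [[0, 0, 25], [0, 0, 0]]
    - [[0, 0, 25], [0, 0, 0]]
    - [[0, 0, 25], [0, 0, 0]]
    - [[0, 0, 20], [0, 0, 0]]
    - [[0, 0, 15], [0, 0, 0]]
    - [[0, 0, 10], [0, 0, 0]]
    - [[0, 0, 5], [0, 0, 0]]
    - [[0, 0, 0], [0, 0, 0]]
    - [[0, 0, 0], [0, 0, 0]]
    - [[0, 0, 0], [0, 0, 0]]

```text
t: 11.38
tool_pos: [0.4868, 0.2037, 0.1912]
orientation: [2.341, 2.093, 0.003]
force: [-0.0, 0.6, -0.4]
opening: 0.0927
gripper_force: 0.0
```

Emit:
apply_moves:
  series:
    - [[0, 0, 0], [0, 0, 0]]
    - [[0, 0, 0], [0, 0, 0]]
    - [[0, 0, 0], [0, 0, 0]]
    - [[0, 0, 0], [0, 0, 0]]
    - [[0, 0, 0], [0, 0, 0]]
    - [[0, 0, 0], [0, 0, 0]]
    - [[0, 0, 0], [0, 0, 0]]
    - [[0, 0, 0], [0, 0, 0]]
    - [[0, 0, 0], [0, 0, 0]]
    - [[0, 0, 0], [0, 0, 0]]
    - [[0, 0, 0], [0, 0, 0]]
    - [[0, 0, 0], [0, 0, 0]]
  claw: 0
  newtons: 20

```text
t: 12.38
tool_pos: [0.486, 0.2036, 0.1898]
orientation: [-2.341, -2.095, 0.0]
force: [0.3, -0.5, 0.4]
opening: 0.0214
gripper_force: 20.0
```

Emit:
apply_moves:
  series:
    - [[0, 0, -5], [0, 0, 0]]
    - [[0, 0, -15], [0, 0, 0]]
    - [[0, 0, -25], [0, 0, 0]]
    - [[0, 0, -25], [0, 0, 0]]
    - [[0, 0, -25], [0, 0, 0]]
    - [[-5, 1.2, -15], [0, 0, 0]]
    - [[-20, 4.7, 0], [0, 0, 0]]
    - [[-33, 7.8, 0], [0, 0, 0]]
    - [[-35, 8.3, 0], [0, 0, 0]]
    - [[-35, 8.3, 0], [0, 0, 0]]
    - [[-35, 8.3, 0], [0, 0, 0]]
    - [[-35, 8.3, 0], [0, 0, 0]]

```text
t: 13.38
tool_pos: [0.5105, 0.0001, 0.3002]
orientation: [2.341, 2.095, 0.0]
force: [0.6, -0.1, -1.4]
opening: 0.0213
gripper_force: 20.0
```

Emit:
apply_moves:
  series:
    - [[-35, 8.3, 0], [0, 0, 0]]
    - [[-35, 8.3, 0], [0, 0, 0]]
    - [[-35, 8.3, 0], [0, 0, 0]]
    - [[-35, 8.3, 0], [0, 0, 0]]
    - [[-35, 8.3, 0], [0, 0, 0]]
    - [[-35, 8.3, 0], [0, 0, 0]]
    - [[-25, 6, 0], [0, 0, 0]]
    - [[-13, 3.5, 0], [0, 0, 0]]
    - [[-5, 1.2, 0], [0, 0, 0.06]]
    - [[0, 0, 0], [0, 0, 0]]
    - [[0, 0, 0], [0, 0, 0]]
    - [[0, 0, 0], [0, 0, 0]]

```text
t: 14.38
tool_pos: [0.5428, -0.2555, 0.2997]
orientation: [-2.4, -2.026, -0.0]
force: [0.8, 0.1, -2.4]
opening: 0.0212
gripper_force: 20.0
```

Run:
```python
from plant import robot
from h import *
from scipy.spatial.transform import Rotation as R
s=robot.read_state();print(s['t'],s['tool_pos'],R.from_rotvec(s['orientation']).as_matrix().round(3).tolist(),s['force'],s['opening'],s['gripper_force'])
v=grab('wrist','w3');grab('side','d3');grab('scene','s3')
```

```text
14.3833 [ 0.54283153 -0.25552227  0.29971744] [[0.168, 0.986, -0.0], [0.986, -0.168, 0.001], [0.001, -0.001, -1.0]] [ 0.81786669  0.0749351  -2.42920386] 0.02124380316759459 19.99731034040451
```

View pics/w3.png

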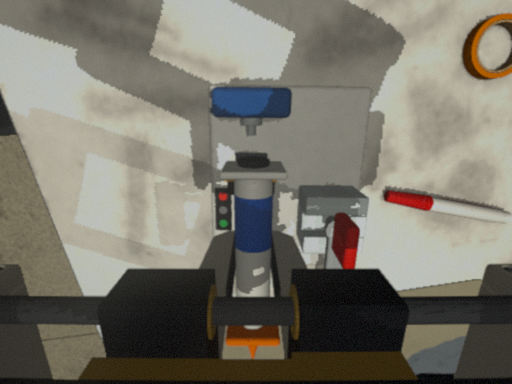

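The view shows the held syringe (flange at (254,170)) over the dispenser, with the blue block at (251,102), the pusher at (251,128) and the fin at (345,240).

Run:
```python
from h import *
v=load('pics/w3.npz');W=world(v);X,Y,Z=W[...,0]*1000,W[...,1]*1000,W[...,2]*1000;H=hsv(v)
o=np.array([541.1,-264.5]);th=np.radians(-9.8);ex=np.array([np.cos(th),np.sin(th)]);ey=np.array([-ex[1],ex[0]])
LX=(X-o[0])*ex[0]+(Y-o[1])*ex[1];LY=(X-o[0])*ey[0]+(Y-o[1])*ey[1]
def rep(n,m):
    P=np.stack([LX[m],LY[m]],-1).astype(np.float32);r=cv2.minAreaRect(P)
    print(n,m.sum(),'z',np.median(Z[m]).round(1),'lo',np.percentile(P,2,axis=0).round(1),'hi',np.percentile(P,98,axis=0).round(1),'rect',np.round(r[0],1),np.round(r[1],1),round(r[2],1))
blk=(abs(LY-99)<20)&(abs(LX)<60)&(Z>58)&(Z<68);rep('block',blk)
rep('pusher',(LY>70)&(LY<87)&(abs(LX)<15)&(Z>38)&(Z<58))
rep('pillar',(abs(LX-72)<35)&(abs(LY)<35)&(Z>56)&(Z<66))
rep('fin',(abs(LX-72)<35)&(abs(LY)<35)&(Z>98)&(Z<110))
rep('deck',(Z>14)&(Z<26)&(abs(LX)<105)&(LY<130)&(LY>0))
fl=(abs(LX)<25)&(abs(LY-60)<15)&(Z>139)&(Z<152);rep('flange',fl)
```

```text
block 2439 z 63.2 lo [-28.8  88.4] hi [ 27.7 109.1] rect [-0.5 98.6] [22.1 60.2] 88.9
pusher 253 z 50.9 lo [-9.3 74.3] hi [ 7.6 86.9] rect [-0.9 80.6] [12.7 17.1] 89.7
pillar 2051 z 62.4 lo [ 44.8 -25.3] hi [95.7 25.1] rect [70.5 -4.5] [59.7 52.4] 89.9
fin 676 z 103.9 lo [ 65.6 -15.3] hi [74.7 15.9] rect [70.3 -0.2] [32.9 10.2] 89.5
deck 12444 z 20.5 lo [-37.5   5.3] hi [102.2 112.7] rect [32.5 57.2] [115.1 145.1] 89.6
flange 676 z 144.1 lo [-14.8  47.5] hi [17.1 63.3] rect [ 1.  54.2] [33.8 18.4] 0.1
```

Emit:
apply_moves:
  series:
    - [[-1.4, -1.5, 5], [0, 0, 0]]
    - [[0, 0, 12], [0, 0, 0]]
    - [[0, 0, 15], [0, 0, 0]]
    - [[0, 0, 15], [0, 0, 0]]
    - [[0, 0, 12], [0, 0, 0]]
    - [[0, 0, 8], [0, 0, 0]]
    - [[0, 0, 5], [0, 0, 0]]
    - [[0, 0, 2], [0, 0, 0]]
    - [[0, 0, 2], [0, 0, 0]]
    - [[0, 0, 2], [0, 0, 0]]
    - [[0, 0, 1], [0, 0, 0]]
    - [[0, 0, 0], [0, 0, 0]]

```text
t: 15.53
tool_pos: [0.5413, -0.2577, 0.2212]
orientation: [2.403, 2.023, 0.0]
force: [-0.7, -0.2, -1.7]
opening: 0.021
gripper_force: 20.0
```

Emit:
apply_moves:
  series:
    - [[0, 0, 0.5], [0, 0, 0]]
    - [[0, 0, 0.5], [0, 0, 0]]
    - [[0, 0, 0.5], [0, 0, 0]]
    - [[0, 0, 0], [0, 0, 0]]

```text
t: 15.87
tool_pos: [0.5411, -0.2576, 0.2194]
orientation: [2.403, 2.024, 0.0]
force: [0.6, -0.5, -1.4]
opening: 0.0214
gripper_force: 20.0
```

Emit:
apply_moves:
  series:
    - [[0.5, 0, 0.5], [0, 0, 0]]
    - [[0, 0, 0.5], [0, 0, 0]]
    - [[0, 0, 0.3], [0, 0, 0]]
    - [[0, 0, 0], [0, 0, 0]]

```text
t: 16.2
tool_pos: [0.5413, -0.2572, 0.2188]
orientation: [2.403, 2.024, -0.0]
force: [-2.3, 1.1, 6.1]
opening: 0.0213
gripper_force: 20.0
```

Emit:
apply_moves:
  series:
    - [[0, 0, 0.4], [0, 0, 0]]
    - [[0, 0, 0.3], [0, 0, 0]]
    - [[0, 0, 0.3], [0, 0, 0]]
    - [[0, 0, 0], [0, 0, 0]]

```text
t: 16.53
tool_pos: [0.5413, -0.2572, 0.2186]
orientation: [2.403, 2.024, -0.0]
force: [-7.4, 4.0, 11.6]
opening: 0.0214
gripper_force: 20.0
```

Emit:
apply_moves:
  series:
    - [[0, -0.5, -0.5], [0, 0, 0]]
    - [[0, -0.4, 0], [0, 0, 0]]
    - [[0, 0, 0], [0, 0, 0]]
    - [[0, 0, 0], [0, 0, 0]]

```text
t: 16.87
tool_pos: [0.5404, -0.2571, 0.218]
orientation: [2.403, 2.023, 0.0]
force: [-3.4, 0.3, 5.3]
opening: 0.0214
gripper_force: 20.0
```

Emit:
apply_moves:
  series:
    - [[0, -0.3, 0], [0, 0, 0]]
    - [[0, 0, 0], [0, 0, 0]]
    - [[0, 0, 0], [0, 0, 0]]
    - [[0, 0, 0], [0, 0, 0]]
  claw: 0.33

```text
t: 17.2
tool_pos: [0.5399, -0.2569, 0.2172]
orientation: [-2.403, -2.023, 0.0]
force: [-0.7, 0.1, -0.1]
opening: 0.0307
gripper_force: 0.0
```

Emit:
apply_moves:
  series:
    - [[0, 0, 0], [0, 0, 0]]
    - [[0, 0, 0], [0, 0, 0]]
    - [[0, 0, 0], [0, 0, 0]]
    - [[0, 0, 0], [0, 0, 0]]
    - [[0, 0, 0], [0, 0, 0]]
    - [[0, 0, 0], [0, 0, 0]]
  claw: 0
  newtons: 10

```text
t: 17.7
tool_pos: [0.54, -0.2569, 0.2175]
orientation: [2.403, 2.024, 0.0]
force: [0.9, -0.0, -0.3]
opening: 0.0219
gripper_force: 10.0
```

Emit:
apply_moves:
  series:
    - [[-0.5, 0, 0], [0, 0, 0]]
    - [[-0.5, 0, 0], [0, 0, 0]]
    - [[-0.5, 0, 0], [0, 0, 0]]
    - [[-0.5, 0, 0], [0, 0, 0]]
    - [[-0.5, 0, 0], [0, 0, 0]]

```text
t: 18.12
tool_pos: [0.5396, -0.2594, 0.2175]
orientation: [-2.403, -2.024, -0.0]
force: [0.5, 0.7, -0.9]
opening: 0.0216
gripper_force: 10.0
```

Emit:
apply_moves:
  series:
    - [[-0.4, 0, 0], [0, 0, 0]]
    - [[-0.4, 0, 0], [0, 0, 0]]
    - [[-0.4, 0, 0], [0, 0, 0]]

```text
t: 18.37
tool_pos: [0.5394, -0.2606, 0.2175]
orientation: [-2.403, -2.024, 0.0]
force: [1.2, -0.4, -1.1]
opening: 0.0219
gripper_force: 10.0
```

Emit:
apply_moves:
  series:
    - [[-0.4, 0, 0], [0, 0, 0]]
    - [[-0.4, 0, 0], [0, 0, 0]]
    - [[-0.4, 0, 0], [0, 0, 0]]

```text
t: 18.62
tool_pos: [0.5392, -0.2618, 0.2175]
orientation: [-2.403, -2.024, 0.0]
force: [1.4, 0.5, -0.1]
opening: 0.0216
gripper_force: 10.0
```

Emit:
apply_moves:
  series:
    - [[-0.4, 0, 0], [0, 0, 0]]
    - [[-0.4, 0, 0], [0, 0, 0]]
    - [[-0.4, 0, 0], [0, 0, 0]]

```text
t: 18.87
tool_pos: [0.539, -0.263, 0.2175]
orientation: [-2.403, -2.024, 0.0]
force: [-0.2, 0.0, -0.8]
opening: 0.0218
gripper_force: 10.0
```

Run:
```python
from plant import robot
from h import *
s=robot.read_state();print(s['t'],s['tool_pos'],s['force'])
v=grab('wrist','w4')
cv2.imwrite('pics/w4c.png',cv2.resize(v[0][60:300,170:360],None,fx=2.5,fy=2.5,interpolation=cv2.INTER_CUBIC))
```

```text
18.8667 [ 0.53895282 -0.26297729  0.2175089 ] [-0.19563031  0.04484873 -0.78949494]
```

View pics/w4c.png

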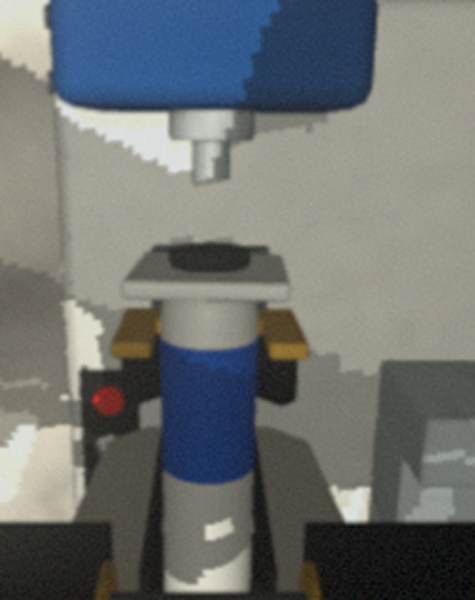

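The crop shows the flange (front edge at row 295) still tailwards of the brass fork (top at rows 310–355).

```bash
cat > gap.py <<'E'
from h import *
def gap(f):
    v=load(f);W=world(v)*1000;H=hsv(v);X,Y,Z=W[...,0],W[...,1],W[...,2]
    o=np.array([541.1,-264.5]);th=np.radians(-9.8);ex=np.array([np.cos(th),np.sin(th)]);ey=np.array([-ex[1],ex[0]])
    LX=(X-o[0])*ex[0]+(Y-o[1])*ex[1];LY=(X-o[0])*ey[0]+(Y-o[1])*ey[1]
    br=(H[...,0]>10)&(H[...,0]<30)&(H[...,1]>110)&(abs(LX)<30)&(LY>25)&(LY<62)&(Z>30)
    zt=np.percentile(Z[br],90);b=br&(Z>zt-2.5);print('brass top z',zt.round(1),'y',np.percentile(LY[b],[2,50,98]).round(1),'x',np.percentile(LX[b],[2,98]).round(1),b.sum())
    fl=(abs(LX)<20)&(abs(LX)>12)&(LY>40)&(LY<75)&(Z>59.5)&(Z<66);print('flange z',np.median(Z[fl]).round(1),'y',np.percentile(LY[fl],[2,50,98]).round(1),fl.sum())
E
python3 -c "
from gap import *
gap('pics/w4.npz')"
```

```text
brass top z 137.1 y [25.2 30.  35.1] x [-13.8  11.1] 353
flange z 62.0 y [50.9 53.1 55. ] 173
```

```bash
sed -i 's/(Z>30)$/(Z>30)\&(Z<70)/' gap.py; python3 -c "
from gap import *
gap('pics/w4.npz')"
```

```text
brass top z 52.7 y [35.2 37.5 39.4] x [-21.8  20. ] 226
flange z 62.0 y [50.9 53.1 55. ] 173
```

Emit:
apply_moves:
  series:
    - [[-0.7, 0, 0], [0, 0, 0]]
    - [[-0.7, 0, 0], [0, 0, 0]]
    - [[-0.7, 0, 0], [0, 0, 0]]
    - [[-0.7, 0, 0], [0, 0, 0]]
    - [[-0.7, 0, 0], [0, 0, 0]]

```text
t: 19.33
tool_pos: [0.5383, -0.2665, 0.2175]
orientation: [-2.403, -2.024, 0.0]
force: [-0.5, 0.3, -1.4]
opening: 0.0215
gripper_force: 10.0
```

Emit:
apply_moves:
  series:
    - [[-0.7, 0, 0], [0, 0, 0]]
    - [[-0.7, 0, 0], [0, 0, 0]]
    - [[-0.7, 0, 0], [0, 0, 0]]
    - [[-0.7, 0, 0], [0, 0, 0]]
    - [[-0.7, 0, 0], [0, 0, 0]]

```text
t: 19.75
tool_pos: [0.5377, -0.2699, 0.2175]
orientation: [-2.403, -2.023, 0.0]
force: [1.1, 0.6, -0.9]
opening: 0.0215
gripper_force: 10.0
```

Emit:
apply_moves:
  series:
    - [[-0.4, 0, 0], [0, 0, 0]]
    - [[-0.4, 0, 0], [0, 0, 0]]
    - [[-0.4, 0, 0], [0, 0, 0]]
    - [[-0.4, 0, 0], [0, 0, 0]]

```text
t: 20.08
tool_pos: [0.5375, -0.2715, 0.2175]
orientation: [-2.403, -2.024, 0.0]
force: [-0.1, 0.6, -0.8]
opening: 0.0218
gripper_force: 10.0
```

Emit:
apply_moves:
  series:
    - [[-0.3, 0, 0], [0, 0, 0]]
    - [[-0.3, 0, 0], [0, 0, 0]]
    - [[-0.3, 0, 0], [0, 0, 0]]

```text
t: 20.33
tool_pos: [0.5373, -0.2723, 0.2175]
orientation: [-2.403, -2.024, 0.0]
force: [-0.3, 0.0, -2.2]
opening: 0.0213
gripper_force: 10.0
```

Run:
```python
from gap import *
from plant import robot
s=robot.read_state();print(s['t'],s['tool_pos'],s['force'],s['wrist_torque'])
grab('wrist','w5');gap('pics/w5.npz')
```

```text
20.3333 [ 0.53732579 -0.27228919  0.21748976] [-0.30990295  0.04673307 -2.19143326] [ 0.02691654 -0.04970299 -0.0033249 ]
brass top z 53.0 y [35.4 37.2 39.2] x [-22.   20.3] 214
flange z 62.1 y [41.4 43.7 45.4] 170
```

Emit:
apply_moves:
  series:
    - [[-0.3, 0, 0], [0, 0, 0]]
    - [[-0.3, 0, 0], [0, 0, 0]]
    - [[-0.3, 0, 0], [0, 0, 0]]

```text
t: 20.63
tool_pos: [0.5372, -0.2732, 0.2175]
orientation: [-2.403, -2.024, 0.0]
force: [-0.8, 0.1, -1.3]
opening: 0.0219
gripper_force: 10.0
```

Emit:
apply_moves:
  series:
    - [[-0.3, 0, 0], [0, 0, 0]]
    - [[-0.3, 0, 0], [0, 0, 0]]

```text
t: 20.8
tool_pos: [0.5371, -0.2738, 0.2175]
orientation: [-2.403, -2.024, 0.0]
force: [0.4, -1.2, -1.2]
opening: 0.0217
gripper_force: 10.0
```

Emit:
apply_moves:
  series:
    - [[-0.3, 0, 0], [0, 0, 0]]
    - [[-0.3, 0, 0], [0, 0, 0]]

```text
t: 20.97
tool_pos: [0.537, -0.2744, 0.2176]
orientation: [2.403, 2.024, 0.0]
force: [0.7, -0.4, -1.3]
opening: 0.022
gripper_force: 10.0
```

Emit:
apply_moves:
  series:
    - [[-0.3, 0, 0], [0, 0, 0]]
    - [[0, 0, 0], [0, 0, 0]]

```text
t: 21.13
tool_pos: [0.537, -0.2746, 0.2175]
orientation: [-2.403, -2.023, -0.0]
force: [-1.0, 1.1, -1.4]
opening: 0.0213
gripper_force: 10.0
```

Emit:
apply_moves:
  series:
    - [[-0.3, 0, 0], [0, 0, 0]]
    - [[0, 0, 0], [0, 0, 0]]

```text
t: 21.3
tool_pos: [0.5369, -0.2747, 0.2175]
orientation: [-2.403, -2.023, -0.001]
force: [0.3, 3.4, -2.0]
opening: 0.022
gripper_force: 10.0
```

Emit:
apply_moves:
  series:
    - [[-0.3, 0, 0], [0, 0, 0]]
    - [[0, 0, 0], [0, 0, 0]]

```text
t: 21.47
tool_pos: [0.5369, -0.2748, 0.2175]
orientation: [-2.402, -2.023, -0.001]
force: [0.7, 4.5, -0.1]
opening: 0.0219
gripper_force: 10.0
```

Run:
```python
from gap import *
from plant import robot
s=robot.read_state();print(s['t'],s['tool_pos'],s['force'],s['wrist_torque'])
v=grab('wrist','w6');gap('pics/w6.npz')
```

```text
21.4667 [ 0.5369323  -0.27478019  0.21745082] [ 0.7007208   4.52802465 -0.05586436] [ 0.86451702 -0.04558526 -0.03398854]
brass top z 53.1 y [35.3 36.7 39. ] x [-22.1  20.3] 117
flange z 62.2 y [40.1 41.9 43.3] 142
```

Emit:
apply_moves:
  series:
    - [[-0.2, 0, 0], [0, 0, 0]]
    - [[0, 0, 0], [0, 0, 0]]

```text
t: 21.68
tool_pos: [0.5369, -0.2748, 0.2175]
orientation: [-2.402, -2.023, -0.001]
force: [0.3, 5.9, 0.1]
opening: 0.0213
gripper_force: 10.0
```

Emit:
apply_moves:
  series:
    - [[0, 0, 0], [0, 0, 0]]
    - [[0, 0, 0], [0, 0, 0]]
    - [[0, 0, 0], [0, 0, 0]]
    - [[0, 0, 0], [0, 0, 0]]
    - [[0, 0, 0], [0, 0, 0]]
  claw: 0.34

```text
t: 22.1
tool_pos: [0.5369, -0.2757, 0.2177]
orientation: [2.403, 2.023, -0.0]
force: [-0.4, -0.2, 0.3]
opening: 0.0315
gripper_force: 0.0
```

Emit:
apply_moves:
  series:
    - [[0, 0, -5], [0, 0, 0]]
    - [[0, 0, -15], [0, 0, 0]]
    - [[0, 0, -25], [0, 0, 0]]
    - [[0, 0, -30], [0, 0, 0]]
    - [[0, 0, -30], [0, 0, 0]]
    - [[0, 0, -22], [0, 0, 0]]
    - [[4, 20, 0], [0, 0, 0.012]]
    - [[4, 30, 0], [0, 0, 0]]
    - [[4, 22.8, 0], [0, 0, 0]]
    - [[0, 0, 0], [0, 0, 0]]
    - [[0, 0, 0], [0, 0, 0]]
    - [[0, 0, 0], [0, 0, 0]]

```text
t: 23.1
tool_pos: [0.6102, -0.2767, 0.3444]
orientation: [-2.414, -2.009, 0.001]
force: [-0.6, 0.3, -0.6]
opening: 0.0317
gripper_force: 0.0
```

Run:
```python
from gap import *
from plant import robot
s=robot.read_state();print(s['t'],s['tool_pos'],s['force'],s['opening'])
v=grab('wrist','w7');gap('pics/w7.npz');W=world(v)*1000
m=(abs(W[...,0]-611)<30)&(abs(W[...,1]+277)<30)&(W[...,2]>98)&(W[...,2]<112)
print(m.sum(),cv2.minAreaRect(W[m][:,:2].astype(np.float32)),np.median(W[m][:,2]))
grab('scene','s7')
```

```text
23.1 [ 0.61017831 -0.27666526  0.34438913] [-0.58864645  0.31694092 -0.64905938] 0.03168865651616392
brass top z 53.0 y [35.3 36.8 39. ] x [-20.2  20.6] 41
flange z 61.8 y [40.2 42.  43.4] 43
444 ((610.8929443359375, -276.8272399902344), (32.990482330322266, 9.579923629760742), 79.48201751708984) 103.85330259745385
```

View pics/w7.png

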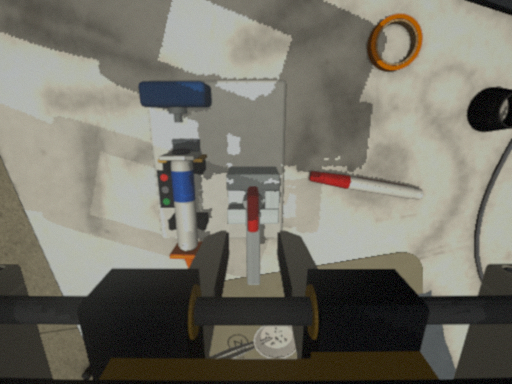

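The view shows the syringe in the cradle with its flange (178,157) against the brass fork. The fin at (253,200) is lined up between the fingers.

Emit:
apply_moves:
  series:
    - [[0, 0, 10], [0, 0, 0]]
    - [[0, 0.5, 15], [0, 0, 0]]
    - [[0, 0, 17], [0, 0, 0]]
    - [[0, 0, 17], [0, 0, 0]]
    - [[0, 0, 12], [0, 0, 0]]
    - [[0, 0, 6], [0, 0, 0]]
    - [[0, 0, 2.5], [0, 0, 0]]
    - [[0, 0, 0], [0, 0, 0]]
    - [[0, 0, 0], [0, 0, 0]]

```text
t: 23.95
tool_pos: [0.6113, -0.2769, 0.2658]
orientation: [2.414, 2.009, 0.001]
force: [0.8, -0.1, -0.2]
opening: 0.0316
gripper_force: 0.0
```

Emit:
apply_moves:
  series:
    - [[0, 0, 0], [0, 0, 0]]
    - [[0, 0, 0], [0, 0, 0]]
    - [[0, 0, 0], [0, 0, 0]]
    - [[0, 0, 0], [0, 0, 0]]
    - [[0, 0, 0], [0, 0, 0]]
    - [[0, 0, 0], [0, 0, 0]]
    - [[0, 0, 0], [0, 0, 0]]
    - [[0, 0, 0], [0, 0, 0]]
  claw: 0
  newtons: 40

```text
t: 24.62
tool_pos: [0.6104, -0.2767, 0.2657]
orientation: [-2.414, -2.008, 0.002]
force: [-7.5, 1.4, 7.8]
opening: 0.0095
gripper_force: 40.0
```

Emit:
apply_moves:
  series:
    - [[0, 0, -1], [0, 0, 0]]
    - [[0, 0, -1.5], [0, 0, 0]]
    - [[0, 0, -2], [0, 0, 0]]
    - [[0, 0, -2], [0, 0, 0]]
    - [[0, 0, -2], [0, 0, 0]]
    - [[0, 0, -1.5], [0, 0, 0]]
    - [[0, 0, 0], [0, 0, 0]]

```text
t: 25.2
tool_pos: [0.6104, -0.2767, 0.2745]
orientation: [-2.414, -2.008, 0.002]
force: [-6.0, -1.2, -9.7]
opening: 0.0098
gripper_force: 40.0
```

Emit:
apply_moves:
  series:
    - [[0, 0, 0], [0, 0, 0.05]]
    - [[0, 0, 0], [0, 0, 0.1]]
    - [[0, 0, 0], [0, 0, 0.1]]
    - [[0, 0, 0], [0, 0, 0.1]]
    - [[0, 0, 0], [0, 0, 0.1]]
    - [[0, 0, 0], [0, 0, 0.1]]
    - [[0, 0, 0], [0, 0, 0.1]]
    - [[0, 0, 0], [0, 0, 0.1]]

```text
t: 25.87
tool_pos: [0.6106, -0.2768, 0.2745]
orientation: [-2.985, -0.977, 0.002]
force: [-4.3, -2.2, -10.9]
opening: 0.0096
gripper_force: 40.0
```

Emit:
apply_moves:
  series:
    - [[0, 0, 0], [0, 0, 0.1]]
    - [[0, 0, 0], [0, 0, 0.1]]
    - [[0, 0, 0], [0, 0, 0.1]]
    - [[0, 0, 0], [0, 0, 0.1]]
    - [[0, 0, 0], [0, 0, 0.1]]
    - [[0, 0, 0], [0, 0, 0.1]]
    - [[0, 0, 0], [0, 0, 0.1]]
    - [[0, 0, 0], [0, 0, 0.06]]
    - [[0, 0, 0], [0, 0, 0.04]]
    - [[0, 0, 0], [0, 0, 0]]
    - [[0, 0, 0], [0, 0, 0]]

```text
t: 26.78
tool_pos: [0.6106, -0.2772, 0.2747]
orientation: [3.131, -0.255, -0.002]
force: [-3.9, -4.4, -10.6]
opening: 0.0097
gripper_force: 40.0
```

Emit:
apply_moves:
  series:
    - [[0, 0, 1], [0, 0, 0]]
    - [[0, 0, 1], [0, 0, 0]]
    - [[0, 0, 1], [0, 0, 0]]
    - [[0, 0, 1], [0, 0, 0]]
    - [[0, 0, 1], [0, 0, 0]]
    - [[0, 0, 1], [0, 0, 0]]
    - [[0, 0, 1], [0, 0, 0]]
    - [[0, 0, 1], [0, 0, 0]]
    - [[0, 0, 1], [0, 0, 0]]
    - [[0, 0, 1], [0, 0, 0]]
    - [[0, 0, 1], [0, 0, 0]]
    - [[0, 0, 0], [0, 0, 0]]

```text
t: 27.78
tool_pos: [0.6107, -0.2772, 0.2637]
orientation: [3.131, -0.255, -0.002]
force: [-5.2, -2.5, -8.4]
opening: 0.0096
gripper_force: 40.0
```

Emit:
apply_moves:
  series:
    - [[0, 0, 0.7], [0, 0, 0]]
    - [[0, 0, 0.6], [0, 0, 0]]
    - [[0, 0, 0.5], [0, 0, 0]]
    - [[0, 0, 0], [0, 0, 0]]

```text
t: 28.12
tool_pos: [0.6106, -0.2772, 0.262]
orientation: [3.131, -0.255, -0.002]
force: [-4.8, -2.9, -8.8]
opening: 0.0098
gripper_force: 40.0
```

Emit:
apply_moves:
  series:
    - [[0, 0, 0.5], [0, 0, 0]]
    - [[0, 0, 0.5], [0, 0, 0]]
    - [[0, 0, 0.4], [0, 0, 0]]
    - [[0, 0, 0], [0, 0, 0]]

```text
t: 28.45
tool_pos: [0.6107, -0.2772, 0.2611]
orientation: [3.13, -0.255, -0.002]
force: [-5.4, -3.3, -5.9]
opening: 0.0098
gripper_force: 40.0
```

Emit:
apply_moves:
  series:
    - [[0, 0, 0.3], [0, 0, 0]]
    - [[0, 0, 0.3], [0, 0, 0]]
    - [[0, 0, 0], [0, 0, 0]]

```text
t: 28.7
tool_pos: [0.6107, -0.2772, 0.2609]
orientation: [3.13, -0.255, -0.001]
force: [-6.1, -2.7, -4.3]
opening: 0.0095
gripper_force: 40.0
```

Emit:
apply_moves:
  series:
    - [[0, 0, 0.4], [0, 0, 0]]
    - [[0, 0, 0.4], [0, 0, 0]]
    - [[0, 0, 0.3], [0, 0, 0]]
    - [[0, 0, 0], [0, 0, 0]]

```text
t: 29.03
tool_pos: [0.6109, -0.2772, 0.2605]
orientation: [3.13, -0.255, -0.001]
force: [-7.1, -1.1, -0.4]
opening: 0.0097
gripper_force: 40.0
```

Emit:
apply_moves:
  series:
    - [[0, 0, 0], [0, 0, 0]]
    - [[0, 0, 0], [0, 0, 0]]
    - [[0, 0, 0], [0, 0, 0]]
    - [[0, 0, 0], [0, 0, 0]]
    - [[0, 0, 0], [0, 0, 0]]
    - [[0, 0, 0], [0, 0, 0]]
    - [[0, 0, -5], [0, 0, 0]]
    - [[0, 0, -15], [0, 0, 0]]
    - [[0, 0, -20], [0, 0, 0]]
    - [[0, 0, -30], [0, 0, 0]]
    - [[0, 0, -30], [0, 0, 0]]
    - [[0, 0, 0], [0, 0, 0]]
  claw: 0.6

```text
t: 30.03
tool_pos: [0.6126, -0.2775, 0.3692]
orientation: [3.126, -0.254, 0.018]
force: [0.9, -0.8, 1.7]
opening: 0.0559
gripper_force: 0.0
```

Run:
```python
from gap import *
from plant import robot
s=robot.read_state();print(s['t'],s['tool_pos'],s['force'],s['opening'])
v=grab('wrist','w8');gap('pics/w8.npz');W=world(v)*1000
m=(abs(W[...,0]-611)<30)&(abs(W[...,1]+277)<30)&(W[...,2]>88)&(W[...,2]<112)
print(m.sum(),cv2.minAreaRect(W[m][:,:2].astype(np.float32)),np.median(W[m][:,2]))
S=grab('scene','s8')
a=cv2.resize(v[0][60:330,120:400],(560,540));b=cv2.resize(S[0][130:220,245:330],(240,254));b=cv2.copyMakeBorder(b,0,286,0,0,cv2.BORDER_CONSTANT)
cv2.imwrite('pics/c8.png',np.hstack([a,b]))
```

```text
30.0333 [ 0.61262588 -0.27754452  0.36921938] [ 0.90744776 -0.77470096  1.74133847] 0.055899486092573544
brass top z 53.0 y [35.6 36.9 38.9] x [-21.   20.9] 38
flange z 62.2 y [40.1 41.3 42.7] 26
344 ((611.3346557617188, -277.4970397949219), (8.790528297424316, 33.421165466308594), 80.55201721191406) 97.99956472625092
```

View pics/c8.png

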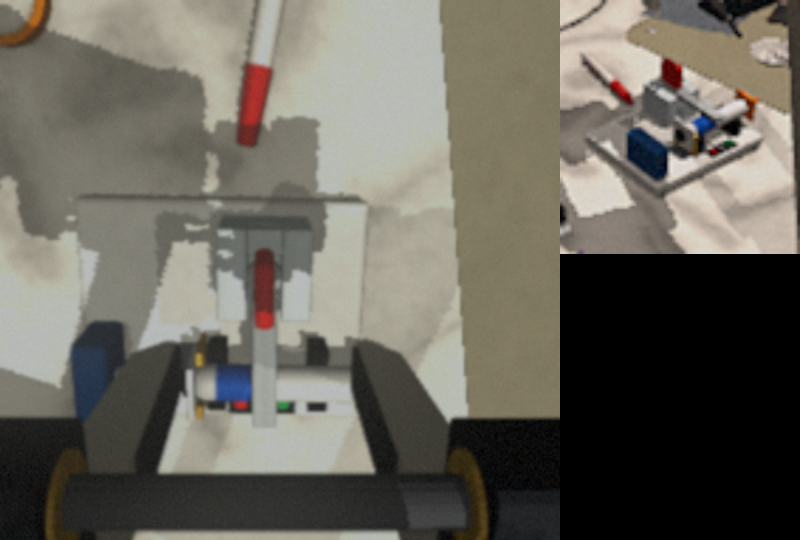

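The bar is closed across the barrel at (263,385), with the fin top at 98 mm, so the lift is about 4 mm. The flange is against the fork at (195,380), and the gripper is clear of everything.

```bash
python3 -c "
from plant import robot
print(robot.close_job())"
```

```text
the job is handed in; nothing more can be done
None
```

The job is handed in at about 30 s: the syringe is in the cradle with its flange against the brass stop (highest push reading 5.9 N), the bar is lowered onto the barrel, and the gripper is clear of everything.

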